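# Lock the circuit-board carrier in its jig

## Robot

A 6-joint arm with a two-finger parallel gripper is mounted at the origin on the work surface. World frame = base frame: x ahead of the robot, y to its left, z up, the work surface at z = 0. Lengths are in m, angles in rad, forces in N, time in s.
With the tool pointing down it reaches from about 0.325 to 0.9 m from the base axis. Payload 6.1 kg.
Tool frame: the origin (TCP) lies midway between the tips of the shut fingers; the grasp point (between the pads) lies 19 mm behind it; z points along the fingers, y is the line along which they close (so a half turn about z gives the same grasp; the last joint's range is limited). The gripper opens to 85 mm and grips with 20 to 120 N. Pads are 22 mm wide; open, the fingers measure 114 mm over their backs; the gripper's body (76 mm by 85 mm) begins 54 mm behind the grasp point. The pads swing forward as they close: fully open they stand 13 mm farther back than shut.
Start: joints at [-1.293, 0.22, 1.526, -0, 1.395, -0.126], TCP at [0.246, -0.575, 0.231] pointing down, gripper open.
Joint ranges: [-2.98, 2.98], [-0.91, 2.08], [0.09, 2.57], [-1.24, 4.39], [0.2, 2.65], [-2.68, 2.68]. Speed limits (rad/s): [2.57, 2.57, 3.01, 3.14, 3.14, 3.14].

## Interface

Orientations are given as a rotation vector (axis times angle).
In Python, from rig import read_state, snapshot, camera_info, sign_off gives the robot as it stands.
- The arm moves only by the tool jog_arm, never from a script. Its argument "moves" is a list that holds one entry, the list of rows, each a list of 4 numbers: the shift along the world's x, y, z in m, then the turn about the world's z in degrees. A call has 1 to 20 rows; each row is the pose to reach, as a shift and turn from the pose commanded when the call began; what a row does not reach only later rows make up. A row lasts 1/12 s, in which the tool goes at most 41.7 mm and 7.16 degrees, less where a joint would pass 70% of its speed; a pose out of reach is approached as far as the arm can. A call with a gripper value outside its range is refused whole. "gripper" is the opening, from -1 (shut) to 1 (fully open), set as the call begins (left out, the last holds). The fingers move at their own pace and stop on an object; the grip force is fixed at half the most. Time passes only in rows, so rows that repeat a pose let the fingers close. It gives the time, the measured TCP pose, the force, the opening and the grip force at its end, in the units of the state.
- read_state(): the state, without advancing time (a new reading comes with each control period).
- snapshot(name): name is "scene" or "top" or "wrist"; returns the picture (384x512x3 uint8, red, green, blue); there is no depth.
- camera_info(name): a dict with "mtx" (3x3 intrinsics, pixels), "R" (3x3) and "t" (3): a world point X has camera coordinates R X + t. Camera axes: x right, y down, z forward; pixel columns grow to the right and rows downward; lengths in m; the calibration is good to about 2 mm. A picture is of the moment at which its call begins: read the wrist's pose just before it. camera_info takes no time and is no camera call; for the wrist camera it gives the pose at the moment of the call.
- sign_off(): hands the job in; it is judged then, once.
The state is a dict: "clock": time; "qpos": joint angles; "joint_velocities": joint speeds; "effort": joint torques, N m; "tool_pos": TCP position; "orientation": TCP orientation; "wrist_force": force on the tool from outside, world axes, zero at the start; "wrist_torque": the same for the moment, N m; "grip_width": opening from 0.0 (shut) to 1.0 (fully open); "gripper_force": force on a finger pad.
Only numpy, scipy, OpenCV 4.12 (cv2) and the standard library are available. Lean on these libraries where they do the work, as an engineer would, in place of code of your own. Each camera call takes 0.05 s, during which the arm holds its last target. There are 200 camera calls.

## Task

Push the circuit-board carrier on the black jig fully home against its end stop, without touching the board. Then pick up the mallet and, with a brisk blow or blows, knock the sprung locking pin beside it fully down; drive the pin only with the mallet, and keep the mallet off the board. Finally stand the mallet upright on its face on the bench beside the jig, and leave everything else on the bench where it is.

Things in the scene. Friction and masses are not known exactly. Their poses are not given: they have to be found in the camera images.
- jig: black steel base plate 270 x 260 x 12 mm, fixed to the bench, with aluminium parts on it. Origin at the centre of its underside; x = the way the carrier slides to go home, y = towards the side with the pin bridge, z up. The plate's top is 12 mm above the bench. End stop: aluminium bar across the plate at x = +65 to +79 mm, top at 46 mm
- carrier (a joint): slide of the aluminium board carrier (plate 120 x 110 mm, top at height 32 mm) along the jig's +x: start 0 to 0.03, fully home against the end stop at 0.065 m. About 3 N of friction; it stays where it is left
- carrier_push (a point): centre of the outer (robot-side, -x) face of the carrier's upright push plate, 55 mm above the bench; the plate is 76 mm wide (jig y), 8 mm thick, from height 25 to 75 mm. It moves with the carrier; pushing it towards the jig's +x slides the carrier home
- board: copper-coloured circuit board 95 x 95 mm riding on the carrier behind the push plate; origin at the centre of its underside, 44 mm above the bench. Its tallest part, a can capacitor 18 mm across, stands at x = +10, y = +28 mm of the board and its top is 79 mm above the bench. With the carrier home the board's centre lies at x = +12.5, y = 0 mm in the jig's frame
- pin_head: head of the sprung locking pin: steel disc 30 mm across and 10 mm thick on a 14 mm shaft with a spring round it, over the small bridge beside the carrier. Origin at the centre of its top face, z up, at jig x = +20, y = +85 mm; top face 95 mm above the bench when up, 73 mm when fully down. The bridge below it is 55 mm high, with a boss to 63 mm
- lock_pin (a joint): travel of the locking pin downwards: 0 up (start), 0.022 m fully down, head on the boss. Spring and friction resist with 10 to 13 N; friction keeps the pin wherever it is driven. It counts as struck only if at some moment it moves down at over 0.05 m/s under the mallet: a blow at 0.15 m/s or more, carried through the travel, does it; a slow press does not
- mallet: mallet, about 0.36 kg, standing on one face of its head left or right of the jig, handle level, towards the robot. Head: upright cylinder 53 mm across, 74 mm high, black rubber faces, steel middle. Wooden handle 22 mm wide, 24 mm high, along the mallet's -x to x = -170 mm, its centre line 37 mm above the lower face. Origin at the centre of the lower face, z up. Centre of mass at x = -10 mm
- mallet_grip (a point): good place to grip the handle from above, across the mallet's y: on the handle's centre line 60 mm from the head's axis, 37 mm above the lower face
- spool: spool of wire, 66 mm across, 50 mm high, standing on the other side of the jig from the mallet; bystander, origin at centre of underside
- bottle: clear bottle, 60 mm across, 150 mm high; bystander, origin at centre of underside
- flux_jar: amber jar, 60 mm across, 50 mm high; bystander, origin at centre of underside
- screwdriver: screwdriver lying at the back right, about 150 mm long; bystander
- multimeter: black hand-held meter 150 x 78 x 34 mm lying on the right of the bench; bystander, origin at centre of underside
- parts_tray: grey open tray 150 x 110 x 30 mm on the left of the bench; bystander, origin at centre of underside
There are look-alikes about, which are no part of the job. Leave any blue or red look-alike of the mallet alone.

How it is judged:
By the outcome, as a careful person would: the job done as asked, in the order asked, and still so for the second after the job is handed in, with the robot touching nothing.
It also fails if it takes over 53 s, if anything falls off the work surface, if the arm or the gripper's body presses on something with over 40 N, if the wrist force passes 120 N, or if a joint passes its speed limit or range.

## Working session

There is one attempt and no reset: what is moved stays moved. The work goes in short steps, Python scripts to look and compute and a tool call to move; the robot and the scene stay as the last step left them, time stands still between calls to the robot, and variables do not carry over. Pictures are saved under pics/ and viewed, at most 10 in all, crops included, and the job is handed in when it is done.

Besides the shell and the picture viewer there is one more tool, called after "Emit:" by a JSON object that holds its "api" and its "payload". jog_arm: Moves the arm, as the interface text tells. Its arguments: {"type":"object","properties":{"moves":{"type":"array","items":{"type":"array","items":{"type":"array","items":{"type":"number"}}}},"gripper":{"type":"number"}},"required":["moves"]}

```bash
mkdir -p pics
cat > h.py <<'E'
import numpy as np,cv2,sys
from rig import *
def ray(name,u,v,z,ci=None):
    c=ci or camera_info(name);R=np.array(c["R"]);t=np.array(c["t"]);K=np.array(c["mtx"])
    o=-R.T@t;d=R.T@np.linalg.inv(K)@np.array([u,v,1.]);return o+d*(z-o[2])/d[2]
def proj(name,X):
    c=camera_info(name);p=np.array(c["mtx"])@(np.array(c["R"])@np.array(X)+np.array(c["t"]));return p[:2]/p[2]
def save(f,im,s=1): cv2.imwrite("pics/"+f,cv2.resize(im[:,:,::-1],None,fx=s,fy=s,interpolation=cv2.INTER_CUBIC))
E
python3 - <<'E'
from h import *
for n in("top","scene"):
    im=snapshot(n);np.save(n+".npy",im);save(n+".png",im,1.5)
    c=camera_info(n);print(n,-np.array(c["R"]).T@np.array(c["t"]))
print(read_state())
E
```

```text
top [ 0.39212538 -0.0244074   1.12387054]
scene [ 1.29959088 -0.09434942  1.17201319]
{'clock': 0.1, 'qpos': array([-1.29309981e+00,  2.21188103e-01,  1.52748778e+00, -8.11419991e-06,
        1.39468689e+00, -1.26097437e-01]), 'joint_velocities': array([-5.05956165e-04,  4.17513517e-05, -3.19978923e-03,  1.39434071e-04,
        7.47410599e-05,  4.14431980e-04]), 'effort': array([ 8.54664522e-04, -4.98244035e+01, -3.90545690e+01, -2.66646593e-04,
        5.74968391e-03, -1.18848052e-05]), 'tool_pos': array([ 0.24541544, -0.57421556,  0.23028805]), 'orientation': array([-3.07605140e+00, -6.29626104e-01,  2.22943899e-04]), 'wrist_force': array([0.23320962, 0.23791914, 0.12612147]), 'wrist_torque': array([0.00276806, 0.00242683, 0.00956951]), 'gripper_force': 0.0, 'grip_width': 0.9974280121053798}
```

View pics/top.png

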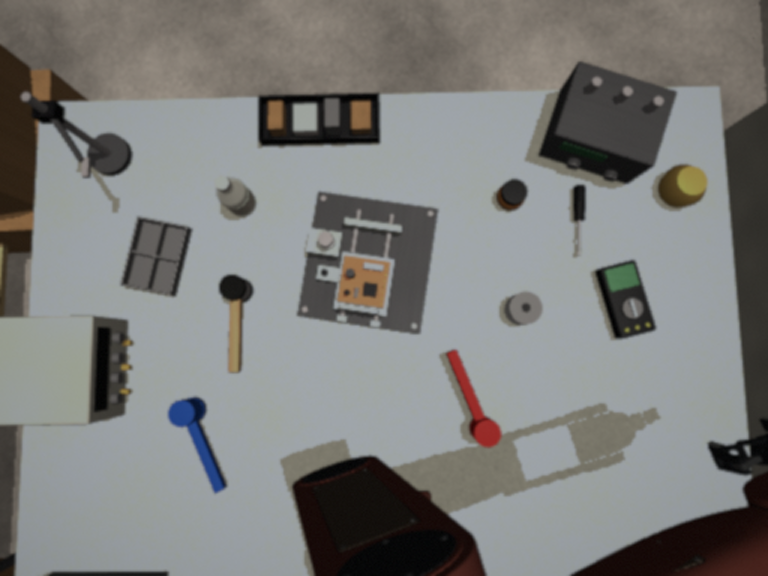

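View pics/scene.png

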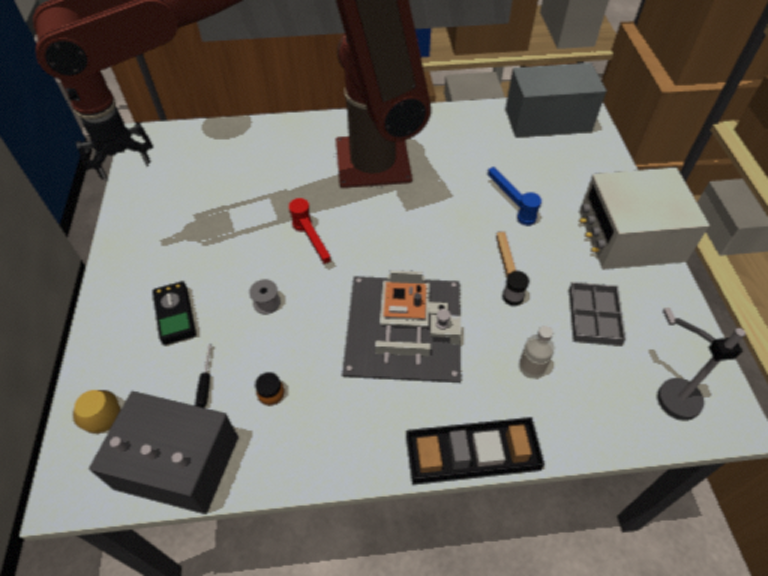

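Top view at 1.5× scale. Candidates for the mallet are wood/black at (235,288), blue at (187,412) and red at (486,432). By the description it is the wood/black one. The jig is centred near (368,262), the pin head is at (325,240) and the push plate is near (360,313). I'll measure these and check with one crop.

Run:
```python
from h import *
im=np.load("top.npy");
# jig plate screws/corners via dark mask
g=im.max(2); m=np.zeros(g.shape,np.uint8); m[120:228,190:300]=(g[120:228,190:300]<110)*255
m=cv2.morphologyEx(m,cv2.MORPH_CLOSE,np.ones((15,15)))
m=cv2.morphologyEx(m,cv2.MORPH_OPEN,np.ones((7,7)))
c=max(cv2.findContours(m,0,2)[0],key=cv2.contourArea); r=cv2.minAreaRect(c); print(r)
P=np.array([ray("top",u,v,.012)[:2] for u,v in cv2.boxPoints(r)]);print("corners",P.round(4),"ctr",P.mean(0))
print([np.linalg.norm(P[i]-P[i-1]).round(4) for i in range(4)])
for i in range(2): d=P[i+1]-P[i];print("ang",np.degrees(np.arctan2(d[1],d[0])))
# mallet head + handle
h=cv2.cvtColor(im,cv2.COLOR_RGB2HSV)
w=np.zeros(g.shape,np.uint8);w[185:255,140:175]=(h[185:255,140:175,1]>90)*255
c=max(cv2.findContours(w,0,2)[0],key=cv2.contourArea);r=cv2.minAreaRect(c);b=cv2.boxPoints(r)
b=b[np.argsort(b[:,1])];e1,e2=b[:2].mean(0),b[2:].mean(0)
p1,p2=[ray("top",*e,.049)[:2] for e in(e1,e2)];print("handle",p1,p2,np.degrees(np.arctan2(*(p1-p2)[::-1])))
k=np.zeros(g.shape,np.uint8);k[175:210,135:175]=(g[175:210,135:175]<60)*255
c=max(cv2.findContours(k,0,2)[0],key=cv2.contourArea);(u,v),rad=cv2.minEnclosingCircle(c);print("head",u,v,rad,ray("top",u,v,.06)[:2], p2+ (p1-p2)/np.linalg.norm(p1-p2)*.17)
save("crop.png",im[120:260,135:300],4)
```

```text
((244.59536743164062, 174.5320587158203), (82.22563934326172, 84.2228012084961), 8.275894165039062)
corners [[ 0.4617  0.168 ]
 [ 0.7291  0.1294]
 [ 0.6852 -0.1304]
 [ 0.4211 -0.0862]] ctr [0.57426434 0.02022024]
[np.float64(0.2574), np.float64(0.2702), np.float64(0.2635), np.float64(0.2678)]
ang -8.204738441471093
ang -99.59734553270631
handle [0.49891443 0.28502889] [0.35326795 0.28953707] -1.7729050043001944
head 157.0 191.5 10.594910621643066 [0.51742825 0.28389665] [0.52318657 0.28427759]
```

View pics/crop.png

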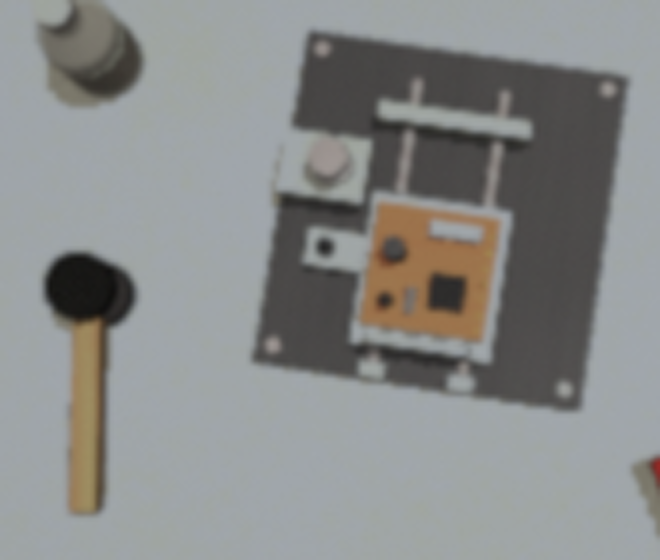

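The crop confirms the choice: wooden handle and black head at (80,285), handle end at (87,510). It also shows the pin head at (328,158), the push plate along (355,335)–(490,355), and screws at (322,48), (608,89), (565,389), (273,345).

```bash
cat >> h.py <<'E'
def jig():
    S=np.array([ray("top",u/4+135-.375,v/4+120-.375,.013)[:2] for u,v in((322,48),(608,89),(565,389),(273,345))])
    d=(S[0]+S[1]-S[2]-S[3]);a=np.arctan2(d[1],d[0]);return S.mean(0),a
def J(x,y):
    c,a=jig();return c+np.array([[np.cos(a),-np.sin(a)],[np.sin(a),np.cos(a)]])@[x,y]
E
python3 - <<'E'
from h import *
c,a=jig();print(c,np.degrees(a))
print("pin pred",J(.02,.085),"seen",ray("top",328/4+135,158/4+120,.095)[:2])
def inj(p):
    R=np.array([[np.cos(a),-np.sin(a)],[np.sin(a),np.cos(a)]]);return R.T@(p-c)
im=np.load("top.npy");h=cv2.cvtColor(im,cv2.COLOR_RGB2HSV)
w=np.zeros(h.shape[:2],np.uint8);w[165:212,220:266]=(h[165:212,220:266,1]>120)*255
w=cv2.morphologyEx(w,cv2.MORPH_CLOSE,np.ones((11,11)))
ct=max(cv2.findContours(w,0,2)[0],key=cv2.contourArea);r=cv2.minAreaRect(ct);print(r)
print("board in jig",inj(ray("top",*r[0],.046)[:2]))
print("plate edge crop(424,352)",inj(ray("top",424/4+135,352/4+120,.075)[:2]))
print("J push home x=-.05?",J(-.1,0),J(-.05,0))
E
```

```text
[0.57524366 0.01840921] -9.34412431172508
pin pred [0.6087792  0.09903406] seen [0.60527738 0.09734425]
((241.90460205078125, 187.36993408203125), (28.510725021362305, 28.282636642456055), 8.746162414550781)
board in jig [-0.0484402   0.00095842]
plate edge crop(424,352) [-0.11289309 -0.00767885]
J push home x=-.05? [0.47657056 0.03464558] [0.52590711 0.02652739]
```

Emit:
{"api": "jog_arm", "payload": {"moves": [[[0.01,0.035,0,-2],[0.02,0.07,0,-4],[0.03,0.105,0,-6],[0.04,0.14,0,-8],[0.05,0.175,0,-10],[0.06,0.21,0,-12],[0.07,0.245,0,-14],[0.08,0.28,0,-16],[0.09,0.315,0,-18],[0.1,0.35,0,-20],[0.11,0.385,0,-22],[0.12,0.42,0,-24],[0.13,0.455,0,-26],[0.14,0.49,0,-28],[0.148,0.525,0,-30],[0.156,0.56,0,-31],[0.164,0.59,0,-32],[0.172,0.617,0,-32],[0.172,0.617,0,-32],[0.172,0.617,0,-32]]], "gripper": -1}}

```text
clock: 1.77
tool_pos: [0.4172, 0.0434, 0.2309]
orientation: [3.132, -0.237, -0.002]
wrist_force: [0.6, -0.7, 0.6]
grip_width: -0.001
gripper_force: 0.0
```

Run:
```python
from h import *
from scipy.spatial.transform import Rotation as Ro
s=read_state();print(s["clock"],s["tool_pos"],s["wrist_force"],s["grip_width"],s["qpos"].round(2));m=Ro.from_rotvec(s["orientation"]).as_matrix();print("tool y ang",np.degrees(np.arctan2(m[1,1],m[0,1])))
c=camera_info("wrist");print(-np.array(c["R"]).T@np.array(c["t"]))
save("w1.png",snapshot("wrist"),1.5)
c,a=jig()
for n,(x,y,z) in dict(face=(-.113,0,.075),tl=(.125,.12,.012),pin=(.02,.085,.095)).items():
  p=J(x,y);print(n,proj("wrist",[*p,z])*1.5)
```

```text
1.7667 [0.41724152 0.04338258 0.23089339] [ 0.59321355 -0.67518075  0.61093117] -0.0007647812956658199 [-0.08 -0.29  2.03 -0.    1.41  1.64]
tool y ang -98.64723434402757
[0.4941143  0.03107726 0.37509984]
face [379.02601504 194.23844317]
tl [ 202.19700351 -180.51214127]
pin [227.4958607  -46.91896307]
```

View pics/w1.png

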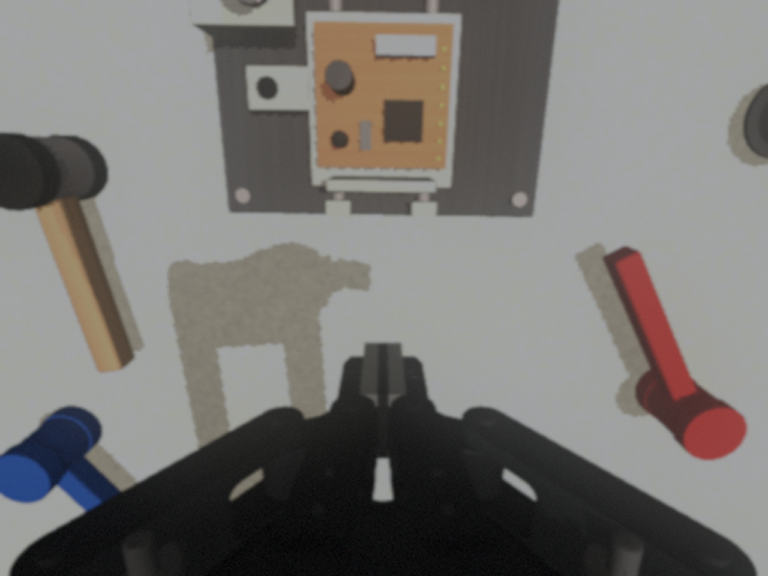

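Wrist view: the push plate's top edge is at (381,186) with its robot-side edge on row 193, and the screws are at (242,195) and (520,199). The mallet handle runs from (60,200) to (112,360). The position agrees with the estimate.

Run:
```python
from h import *
c,a=jig()
r=lambda u,v,z:ray("wrist",u/1.5-.2,v/1.5-.2,z)[:2]
A,B=r(242,195,.013),r(520,199,.013);d=A-B;print("screws",A,B,"jig ang",np.degrees(np.arctan2(d[1],d[0]))-90,"pred",J(-.113,.108))
e,f=r(230,213,.012),r(533,216,.012);d=e-f;print("edge",e,f,np.degrees(np.arctan2(d[1],d[0]))-90,np.linalg.norm(d),"ctr",(e+f)/2,J(-.135,0))
p=r(381,193,.075);print("face",p);R=np.array([[np.cos(a),-np.sin(a)],[np.sin(a),np.cos(a)]]);print(R.T@(p-c))
print("handle end ctr",r(110,360,.049), "near head", r(57,203,.049))
```

```text
screws [0.47472644 0.15220682] [ 0.43573072 -0.07842979] jig ang -9.596728717483828 pred [0.48127835 0.14332326]
edge [0.46152962 0.16646932] [ 0.41946949 -0.08892541] -9.351911493339912 0.25883493904034255 ctr [0.44049955 0.03877195] [0.44203498 0.04032831]
face [0.46460528 0.03544292]
[-0.11193597 -0.00115597]
handle end ctr [0.35865852 0.2867035 ] near head [0.49229738 0.28057827]
```

Emit:
{"api": "jog_arm", "payload": {"moves": [[[0,0,-0.035,-0.7],[0,0,-0.07,-0.7],[0,0,-0.105,-0.7],[0,0,-0.14,-0.7],[0,0,-0.165,-0.7],[0,0,-0.178,-0.7],[0,0,-0.178,-0.7],[0.01,-0.0016,-0.178,-0.7],[0.02,-0.0033,-0.178,-0.7],[0.028,-0.0046,-0.178,-0.7],[0.034,-0.0056,-0.178,-0.7],[0.04,-0.0066,-0.178,-0.7],[0.047,-0.0078,-0.178,-0.7],[0.054,-0.0089,-0.178,-0.7],[0.061,-0.0101,-0.178,-0.7],[0.068,-0.0113,-0.178,-0.7],[0.074,-0.0123,-0.178,-0.7],[0.08,-0.0132,-0.178,-0.7],[0.084,-0.0139,-0.178,-0.7],[0.084,-0.0139,-0.178,-0.7]]]}}

```text
clock: 3.48
tool_pos: [0.5028, 0.0282, 0.0533]
orientation: [-3.131, 0.262, -0.002]
wrist_force: [-0.7, -0.5, 0.1]
grip_width: -0.004
gripper_force: 0.0
```

Emit:
{"api": "jog_arm", "payload": {"moves": [[[0.002,-0.0003,0,0],[0.004,-0.0007,0,0],[0.006,-0.001,0,0],[0.008,-0.0013,0,0]]]}}

```text
clock: 3.82
tool_pos: [0.5094, 0.0272, 0.0533]
orientation: [-3.131, 0.262, 0.001]
wrist_force: [-3.2, 0.2, 1.8]
grip_width: 0.002
gripper_force: 1.6
```

Emit:
{"api": "jog_arm", "payload": {"moves": [[[0.001,-0.0002,0,0],[0.002,-0.0003,0,0]]]}}

```text
clock: 3.98
tool_pos: [0.5116, 0.0268, 0.0532]
orientation: [-3.131, 0.262, 0.0]
wrist_force: [-4.3, -0.3, 0.6]
grip_width: 0.0
gripper_force: 1.5
```

Emit:
{"api": "jog_arm", "payload": {"moves": [[[0.001,-0.0002,0,0],[0.002,-0.0003,0,0]]]}}

```text
clock: 4.15
tool_pos: [0.5134, 0.0265, 0.0532]
orientation: [-3.131, 0.262, 0.001]
wrist_force: [-7.7, 2.0, 1.4]
grip_width: 0.001
gripper_force: 4.1
```

Emit:
{"api": "jog_arm", "payload": {"moves": [[[0.001,-0.0002,0,0],[0.002,-0.0003,0,0]]]}}

```text
clock: 4.32
tool_pos: [0.5135, 0.0265, 0.0531]
orientation: [-3.13, 0.262, 0.008]
wrist_force: [-13.9, 3.2, 11.2]
grip_width: 0.001
gripper_force: 7.3
```

Emit:
{"api": "jog_arm", "payload": {"moves": [[[0.001,-0.0002,0,0],[0.002,-0.0003,0,0]]]}}

```text
clock: 4.48
tool_pos: [0.5134, 0.0266, 0.0527]
orientation: [-3.13, 0.261, 0.015]
wrist_force: [-20.4, 2.8, 14.3]
grip_width: -0.002
gripper_force: 10.8
```

Emit:
{"api": "jog_arm", "payload": {"moves": [[[-0.015,0.0025,0,0],[-0.035,0.006,0,0],[-0.05,0.008,0.01,0],[-0.05,0.008,0.045,0],[-0.05,0.008,0.085,0],[-0.05,0.02,0.12,1],[-0.05,0.05,0.14,3],[-0.05,0.085,0.14,5],[-0.05,0.12,0.14,7],[-0.05,0.155,0.14,7],[-0.05,0.19,0.14,7],[-0.05,0.225,0.14,7],[-0.051,0.25,0.14,7],[-0.051,0.2575,0.14,7],[-0.051,0.2575,0.14,7],[-0.051,0.2575,0.14,7]]]}}

```text
clock: 5.82
tool_pos: [0.4669, 0.2831, 0.1933]
orientation: [3.14, -0.069, 0.001]
wrist_force: [-0.1, -0.4, -0.2]
grip_width: -0.001
gripper_force: 0.0
```

Emit:
{"api": "jog_arm", "payload": {"moves": [[[0,0,0,0],[0,0,0,0],[0,0,0,0],[0,0,0,0],[0,0,0,0],[0,0,0,0]]], "gripper": 1}}

```text
clock: 6.32
tool_pos: [0.4667, 0.283, 0.1934]
orientation: [-3.141, 0.071, -0.0]
wrist_force: [-0.3, 0.5, 0.6]
grip_width: 0.847
gripper_force: 0.0
```

Run:
```python
from h import *
s=read_state();print(s["clock"],s["tool_pos"],s["wrist_force"],s["grip_width"])
im=snapshot("wrist");np.save("w2.npy",im);save("w2.png",im,1.5)
im=snapshot("top");np.save("t2.npy",im)
print(proj("wrist",[*s["tool_pos"][:2],.049])*1.5,proj("wrist",[.522,.2815,.074])*1.5)
```

```text
6.3167 [0.46670845 0.283007   0.19335846] [-0.29678279  0.48448638  0.60255693] 0.8465293464838487
[381.65852333 263.67303517] [379.90411362 186.42851755]
```

View pics/w2.png

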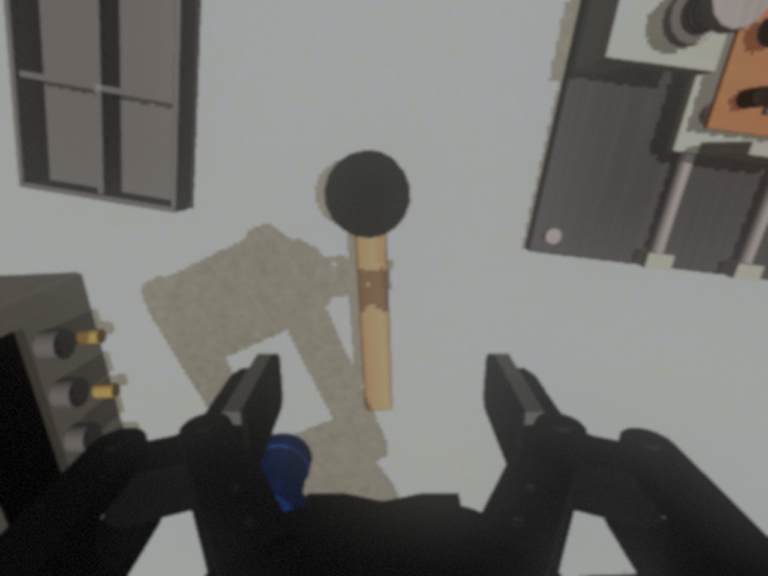

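Wrist view: the head's top disc is at (367,193), and the handle runs from (371,240) to (379,408). It sits about 9–13 px left of the prediction, so I'll correct for that.

Run:
```python
from h import *
r=lambda u,v,z:ray("wrist",u/1.5-.2,v/1.5-.2,z)[:2]
H=r(367,193,.074);a,b=r(371,240,.049),r(379,406,.049);d=a-b
print("head",H,"handle",a,b,np.degrees(np.arctan2(d[1],d[0])))
d=H-b;print(np.degrees(np.arctan2(d[1],d[0])),np.linalg.norm(d))
im=np.load("t2.npy");save("t2.png",im[120:260,190:300],5)
```

```text
head [0.51862189 0.289733  ] handle [0.48418149 0.28979034] [0.35144638 0.29062722] -0.36123750412814337
-0.3064713634906432 0.16717790713066874
```

View pics/t2.png

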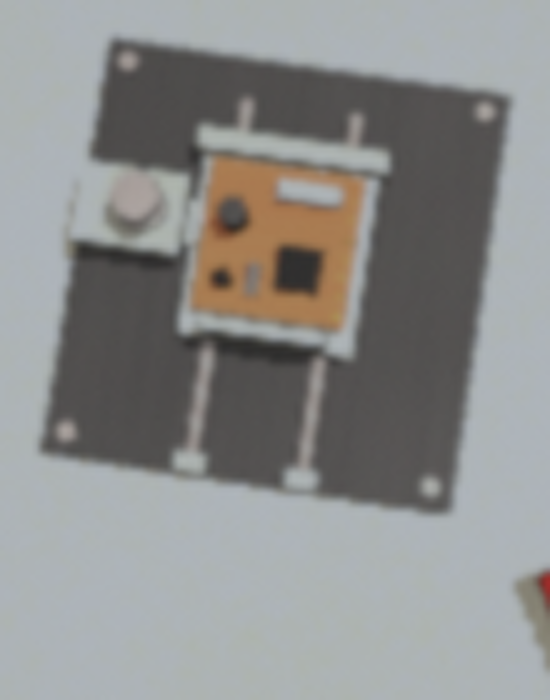

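The carrier is home, with no gap to the stop bar at (290,150). Next is the mallet grasp.

Emit:
{"api": "jog_arm", "payload": {"moves": [[[-0.003,0.006,-0.03,1],[-0.003,0.006,-0.06,1],[-0.003,0.006,-0.09,1],[-0.003,0.006,-0.12,1],[-0.003,0.006,-0.145,1],[-0.003,0.006,-0.165,1],[-0.003,0.006,-0.176,1],[-0.003,0.006,-0.176,1],[-0.003,0.006,-0.176,1]]]}}

```text
clock: 7.17
tool_pos: [0.4636, 0.2894, 0.0174]
orientation: [3.141, -0.043, -0.001]
wrist_force: [-0.1, 0.2, -0.9]
grip_width: 1.002
gripper_force: 0.0
```

Emit:
{"api": "jog_arm", "payload": {"moves": [[[0,0,0,0],[0,0,0,0],[0,0,0,0],[0,0,0,0],[0,0,0,0],[0,0,0,0],[0,0,0,0],[0,0,0,0],[0,0,0,0],[0,0,0,0],[0,0,0,0],[0,0,0,0]]], "gripper": -1}}

```text
clock: 8.17
tool_pos: [0.4641, 0.2897, 0.0181]
orientation: [-3.141, 0.043, -0.002]
wrist_force: [-1.5, 0.3, 5.4]
grip_width: 0.249
gripper_force: 60.3
```

Emit:
{"api": "jog_arm", "payload": {"moves": [[[0,0,0.02,0],[0,0,0.045,0],[0,0,0.075,0],[0,0,0.105,0],[0,0,0.135,0],[0.004,-0.01,0.155,-1],[0.013,-0.03,0.16,-2],[0.025,-0.055,0.16,-3.5],[0.037,-0.08,0.16,-5],[0.049,-0.105,0.16,-6.5],[0.061,-0.13,0.16,-8],[0.073,-0.155,0.16,-8],[0.083,-0.173,0.16,-8],[0.088,-0.183,0.16,-8],[0.088,-0.183,0.16,-8],[0.088,-0.183,0.16,-8]]]}}

```text
clock: 9.5
tool_pos: [0.5509, 0.1063, 0.1764]
orientation: [-3.13, 0.264, 0.003]
wrist_force: [-1.3, 0.7, -3.1]
grip_width: 0.246
gripper_force: 59.4
```

Run:
```python
from h import *
s=read_state();print(s["clock"],s["tool_pos"],s["wrist_force"],s["grip_width"],s["gripper_force"])
a=snapshot("wrist");b=snapshot("scene");np.save("w3.npy",a)
u,v=proj("scene",[.607,.098,.12]).astype(int);print(u,v)
B=cv2.resize(b[v-45:v+51,u-64:u+64],(512,384),interpolation=cv2.INTER_CUBIC)
cv2.imwrite("pics/w3.png",cv2.resize(np.hstack([a,B])[:,:,::-1],(800,300)))
f=lambda p:(p-[u-64,v-45])*4*800/1024+[400,0]
print("face centre exp",f(proj("scene",[.607,.098,.16])),"top",f(proj("scene",[.607,.098,.234])),"pin",f(proj("scene",[.607,.098,.095])))
print("wrist top exp",proj("wrist",[.607,.098,.234])*800/1024)
```

```text
9.5 [0.55089329 0.10631919 0.17639122] [-1.33119062  0.71360926 -3.09521177] 0.2460606755635073 59.35463190078735
295 204
face centre exp [605.41858862 121.11100361] top [611.28634776  76.39897256] pin [600.7107874 156.9842134]
wrist top exp [197.21744741 131.05615319]
```

View pics/w3.png

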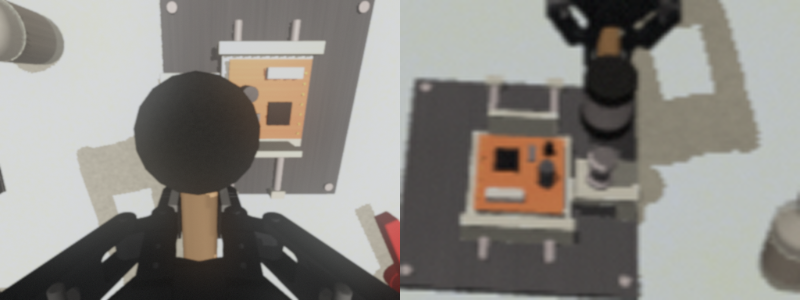

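Head and pin both project where expected, so the aim is good. Striking now.

Emit:
{"api": "jog_arm", "payload": {"moves": [[[0,0,-0.012,0],[0,0,-0.032,0],[0,0,-0.057,0],[0,0,-0.08,0],[0,0,-0.087,0],[0,0,-0.087,0]]]}}

```text
clock: 10.1
tool_pos: [0.5506, 0.1076, 0.0892]
orientation: [-3.13, 0.259, 0.003]
wrist_force: [0.1, 0.1, -3.0]
grip_width: 0.246
gripper_force: 58.7
```

Emit:
{"api": "jog_arm", "payload": {"moves": [[[0,0,0.01,0],[0,0,0.03,0],[0,0,0.055,0],[0,0,0.08,0],[0,0,0.087,0],[0,0,0.087,0],[0,0,0.087,0]]]}}

```text
clock: 10.68
tool_pos: [0.5514, 0.1066, 0.1772]
orientation: [-3.131, 0.261, -0.001]
wrist_force: [0.3, -0.1, -3.8]
grip_width: 0.252
gripper_force: 59.2
```

Run:
```python
from h import *
s=read_state();print(s["clock"],s["tool_pos"],s["wrist_force"],s["grip_width"],s["gripper_force"])
a=snapshot("wrist");b=snapshot("scene")
u,v=295,204
B=cv2.resize(b[v-45:v+51,u-64:u+64],(512,384),interpolation=cv2.INTER_CUBIC)
cv2.imwrite("pics/w4.png",cv2.resize(np.hstack([a,B])[:,:,::-1],(800,300)))
f=lambda p:(p-[u-64,v-45])*4*800/1024+[400,0]
for z in(.095,.084,.073):print("pin",z,f(proj("scene",[.607,.098,z])))
```

```text
10.6833 [0.55136261 0.10658045 0.17717498] [ 0.31723618 -0.06468927 -3.83259894] 0.25195372372892866 59.17053580284119
pin 0.095 [600.7107874 156.9842134]
pin 0.084 [599.9515466  162.76959026]
pin 0.073 [599.20257083 168.47674817]
```

View pics/w4.png

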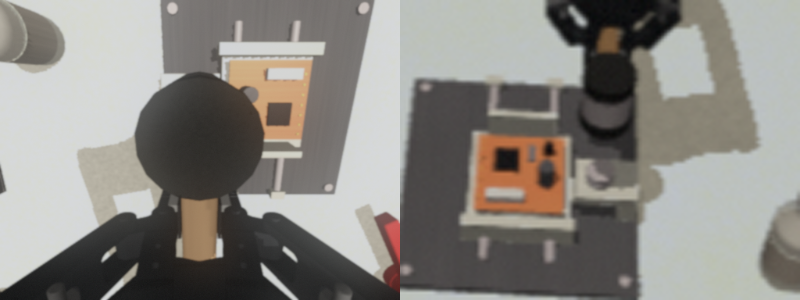

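The pin top is now near (599,168), which matches fully down. The head tilted up slightly in the grip, though, so I'll follow with a deeper second blow and read the force.

Emit:
{"api": "jog_arm", "payload": {"moves": [[[0,0,-0.015,0],[0,0,-0.04,0],[0,0,-0.065,0],[0,0,-0.085,0],[0,0,-0.095,0],[0,0,-0.095,0]]]}}

```text
clock: 11.28
tool_pos: [0.5467, 0.1068, 0.0788]
orientation: [3.13, -0.261, -0.018]
wrist_force: [-2.6, 1.1, 0.6]
grip_width: 0.248
gripper_force: 64.8
```

Emit:
{"api": "jog_arm", "payload": {"moves": [[[0,0,-0.002,0],[0,0,-0.004,0],[0,0,-0.004,0]]]}}

```text
clock: 11.53
tool_pos: [0.5483, 0.1068, 0.0783]
orientation: [3.13, -0.261, -0.012]
wrist_force: [-17.3, -0.6, 18.1]
grip_width: 0.247
gripper_force: 67.5
```

Emit:
{"api": "jog_arm", "payload": {"moves": [[[0,0,0.02,0],[0,0,0.045,0],[0,0,0.075,0],[0,0,0.1,0],[-0.01,0.02,0.1,0],[-0.023,0.045,0.1,0],[-0.037,0.072,0.1,0],[-0.05,0.098,0.1,0],[-0.063,0.123,0.1,0],[-0.071,0.138,0.1,0],[-0.073,0.142,0.1,0],[-0.073,0.142,0.1,0],[-0.073,0.142,0.1,0]]]}}

```text
clock: 12.62
tool_pos: [0.4782, 0.2479, 0.1771]
orientation: [3.129, -0.261, -0.002]
wrist_force: [-0.1, 0.6, -3.1]
grip_width: 0.246
gripper_force: 64.2
```

Run:
```python
from h import *
s=read_state();print(s["clock"],s["tool_pos"],s["wrist_force"],s["grip_width"],s["gripper_force"])
a=snapshot("wrist");b=snapshot("scene")
u,v=305,184
B=cv2.resize(b[v-45:v+51,u-64:u+64],(512,384),interpolation=cv2.INTER_CUBIC)
cv2.imwrite("pics/w5.png",cv2.resize(np.hstack([a,B])[:,:,::-1],(800,300)))
f=lambda p:(p-[u-64,v-45])*4*800/1024+[400,0]
for z in(.095,.084,.073):print("pin",z,f(proj("scene",[.607,.098,z])))
t=s["tool_pos"];H=t[:2]+[.0548,-.0091]
for z in(0,.037,.074):print("head",f(proj("scene",[*H,t[2]-.018+z])))
print(proj("wrist",[*H,t[2]+.056])*800/1024)
```

```text
12.6167 [0.47815907 0.24788257 0.17714546] [-0.09229741  0.55759122 -3.09099627] 0.2463327471823892 64.22441840171814
pin 0.095 [569.4607874 219.4842134]
pin 0.084 [568.7015466  225.26959026]
pin 0.073 [567.95257083 230.97674817]
head [695.927258   114.19448084]
head [701.53528956  91.6859664 ]
head [707.41396136  68.09120457]
[196.29583351 135.15678766]
```

View pics/w5.png

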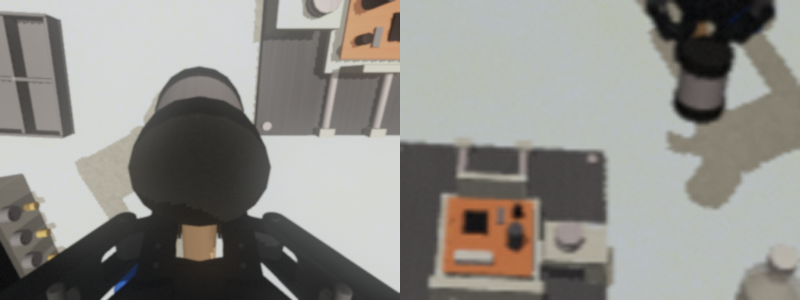

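The pin top is at (568,231), which is the fully-down prediction. The mallet head has pitched up in the grip by about 15–20°. Lowering lets the handle's tail touch the bench first and turn it back.

Emit:
{"api": "jog_arm", "payload": {"moves": [[[0,0,-0.025,0],[0,0,-0.055,0],[0,0,-0.085,0],[0,0,-0.11,0],[0,0,-0.125,0],[0,0,-0.135,0],[0,0,-0.14,0],[0,0,-0.144,0],[0,0,-0.148,0],[0,0,-0.15,0]]]}}

```text
clock: 13.55
tool_pos: [0.4795, 0.2485, 0.0289]
orientation: [-3.13, 0.262, -0.002]
wrist_force: [-0.6, -0.3, -2.2]
grip_width: 0.248
gripper_force: 64.1
```

Emit:
{"api": "jog_arm", "payload": {"moves": [[[0,0,-0.003,0],[0,0,-0.006,0],[0,0,-0.008,0]]]}}

```text
clock: 13.8
tool_pos: [0.4788, 0.2485, 0.0205]
orientation: [-3.13, 0.262, -0.001]
wrist_force: [-0.2, 0.5, -3.2]
grip_width: 0.248
gripper_force: 64.1
```

Emit:
{"api": "jog_arm", "payload": {"moves": [[[0,0,-0.002,0],[0,0,-0.003,0]]]}}

```text
clock: 13.97
tool_pos: [0.4787, 0.2485, 0.0173]
orientation: [-3.131, 0.262, -0.001]
wrist_force: [0.1, -0.2, 0.6]
grip_width: 0.249
gripper_force: 64.5
```

Emit:
{"api": "jog_arm", "payload": {"moves": [[[0,0,-0.002,0],[0,0,-0.003,0]]]}}

```text
clock: 14.13
tool_pos: [0.4795, 0.2486, 0.015]
orientation: [-3.13, 0.262, -0.003]
wrist_force: [1.3, -1.2, 0.7]
grip_width: 0.249
gripper_force: 64.8
```

Emit:
{"api": "jog_arm", "payload": {"moves": [[[0,0,-0.0015,0],[0,0,-0.003,0]]]}}

```text
clock: 14.3
tool_pos: [0.48, 0.2486, 0.0122]
orientation: [-3.13, 0.262, -0.004]
wrist_force: [3.2, -0.7, 2.7]
grip_width: 0.251
gripper_force: 64.6
```

Emit:
{"api": "jog_arm", "payload": {"moves": [[[0,0,0,0],[0,0,0,0],[0,0,0,0],[0,0,0,0],[0,0,0,0],[0,0,0,0]]], "gripper": -0.2}}

```text
clock: 14.8
tool_pos: [0.4784, 0.2484, 0.0112]
orientation: [3.131, -0.262, -0.0]
wrist_force: [0.2, 0.3, 0.6]
grip_width: 0.397
gripper_force: 0.0
```

Emit:
{"api": "jog_arm", "payload": {"moves": [[[0,0,0.005,0],[0,0,0.005,0],[0,0,0.005,0],[0,0,0.005,0],[0,0,0.005,0],[0,0,0.01,0],[0,0,0.03,0],[0,0,0.06,0],[0,0,0.09,0],[0,0,0.12,0],[0,0,0.15,0],[-0.02,0,0.18,0],[-0.04,0,0.2,0],[-0.06,0,0.2,0],[-0.06,0,0.2,0],[-0.06,0,0.2,0]]], "gripper": 0.6}}

```text
clock: 16.13
tool_pos: [0.4182, 0.2485, 0.2119]
orientation: [-3.13, 0.261, -0.002]
wrist_force: [0.2, 0.1, -0.8]
grip_width: 0.802
gripper_force: 0.0
```

Run:
```python
from h import *
s=read_state();print(s["clock"],s["tool_pos"],s["wrist_force"],s["grip_width"],s["gripper_force"])
a=snapshot("wrist");b=snapshot("scene")
u,v=305,184
B=cv2.resize(b[v-45:v+51,u-64:u+64],(512,384),interpolation=cv2.INTER_CUBIC)
cv2.imwrite("pics/w6.png",cv2.resize(np.hstack([a,B])[:,:,::-1],(800,300)))
H=np.array([.48,.2486])+[.0548,-.0091]
f=lambda p:(p-[u-64,v-45])*4*800/1024+[400,0]
for z in(0,.074):print("head",f(proj("scene",[*H,z])),proj("wrist",[*H,z])*800/1024)
t=snapshot("top").astype(int);o=np.load("top.npy").astype(int)
d=((abs(t-o).max(2)>60)*255).astype(np.uint8)
for c in cv2.findContours(d,0,2)[0]:
  if cv2.contourArea(c)>15:print("changed",cv2.boundingRect(c))
```

```text
16.1333 [0.4182161  0.24852847 0.21194741] [ 0.21582536  0.07763486 -0.79929024] 0.8015464094158258 0.0
head [675.44194642 201.52582405] [191.43842922  50.06099122]
head [684.960251   163.54659106] [189.34759215  42.62751004]
changed (228, 369, 39, 15)
changed (380, 320, 127, 64)
changed (472, 293, 29, 24)
changed (187, 270, 252, 114)
changed (156, 238, 5, 10)
changed (253, 192, 7, 18)
changed (211, 177, 47, 31)
changed (42, 177, 143, 207)
changed (227, 151, 39, 29)
```

View pics/w6.png

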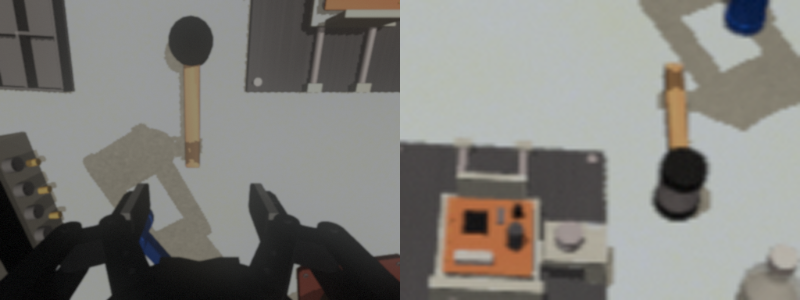

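The mallet stands upright on its face at (190,42), matching the flat prediction of (189,43). The pin is down at (568,232), the carrier is home, and the gripper is clear.

```bash
python3 -c "from rig import *;print(sign_off())"
```

```text
the job is handed in; nothing more can be done
None
```

I handed the job in at about 16 s on the robot's clock: the carrier is home, the pin is fully down after two mallet blows, and the mallet stands upright on its face beside the jig. All three were checked only by camera and force readings, and sign-off returned no verdict.

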